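# Pack the air-line filter and lock its cover

## Task

One disc is already in the clear bowl of the air-line filter: add discs from the case, of whichever thickness is needed, until the top of the pack is level with the line round the bowl. Then fit the cover on it: feel for the slots with its lugs, never forcing it, press it down against its spring, turn it clockwise to the stop and let it rise, locked. Leave unused discs on the case and the other things on the bench where they are.

Things in the scene. Friction and masses are not known exactly. Their poses are not given: they have to be found in the camera images.
- filter: Air-line filter fixed to the bench: port block on a 96 x 74 mm foot (brass port fittings to +-55 mm along y) carrying a clear upright bowl, 51 mm bore, 60 mm outside, and on it a bayonet collar, 72 mm outside. Origin: centre of its underside; z up the bowl's axis. Above the origin: bowl floor 30 mm, line 70 mm, collar top 96 mm. One disc, thick or thin, is in the bowl at the start.
- pack_line (a point): Centre of the bowl at the height of the black line round it, 40 mm above the bowl floor: the pack's top comes level with it. Axes as the filter. Discs are let fall into the bowl from the collar's mouth (fingers do not fit in).
- mouth (a point): Centre of the collar's top face (50 mm opening, axes as the filter). Two opposite slots in its flange, each 42 degrees wide, let the cover's lugs through. The collar is screwed on until tight, so the slots lie at an unmeasured angle within 26 degrees either way of +x and -x: find them by eye or feel. Anticlockwise of the slots the way is blocked.
- pocket (a point): Centre of the collar at the underside of its flange in the locking pockets, 4 mm below the collar top. From each slot the lug path runs clockwise (from above) under the flange to a hard stop 96 degrees on. The flange is 7 mm deep over the first 48 degrees, then 4 mm: at the stop the lugs rise 3 mm into the pocket and are locked. Axes as the filter.
- cover: Cast cover of the filter, 0.2 kg, standing on its pressure plate on the mat. Origin on its axis at the underside of its two lugs; z up; lugs and handle both lie along x. Lugs 13 mm wide, 4 mm thick, reaching 29 mm from the axis; above them a 47 mm neck, then a 72 mm round plate from 15 to 21 mm above the origin. Locked, its origin is 88 mm above the filter's; it springs up if let go unlocked.
- handle (a point): Middle of the cover's rubber-sleeved bar handle, 40 mm above the cover's origin. The bar is 60 mm long along x, 14 mm wide along y, and stands from 21 to 55 mm above the cover's origin. Axes as the cover.
- spring_plate (a point): Centre of the underside of the cover's sprung pressure plate at rest, 23 mm below the cover's origin; plate 42 mm across. It gives 16 mm upward, from 3 N, 1 N more per mm. With lugs resting on the collar top it is 3 mm above a pack at the line; in the slots the cover first drops those 3 mm, then push it 11 to 15 mm down from the collar top (11 to 15 N) to turn it. Fixed to the cover's frame.
- case: Closed grey assortment case, fixed on the mat (mat top 3 mm above the bench), 112 x 270 x 30 mm (x, y, z), on whose flat top four of the five discs lie in a row along its y, about 62 mm apart. Origin: centre of its underside.
- disc_a: Sintered bronze filter disc, plain and solid, 46.5 mm in diameter, 16 mm thick (thick kind). Origin at its centre, z is its axis.
- disc_b: Sintered bronze filter disc, plain and solid, 46.5 mm in diameter, 16 mm thick (thick kind). Origin at its centre, z is its axis.
- disc_c: Sintered bronze filter disc, plain and solid, 46.5 mm in diameter, 8 mm thick (thin kind). Origin at its centre, z is its axis.
- disc_d: Sintered bronze filter disc, plain and solid, 46.5 mm in diameter, 8 mm thick (thin kind). Origin at its centre, z is its axis.
- disc_e: Sintered bronze filter disc, plain and solid, 46.5 mm in diameter, 8 mm thick (thin kind). Origin at its centre, z is its axis.
- gauge: Bystander: red plastic digital pressure gauge, 82 x 58 x 30 mm with a nozzle along x. Origin: centre of its underside.
- wheel_nut: Bystander: chrome locking wheel nut, 25 mm wide, 36 mm tall, standing. Origin: centre of its underside.
- spoke_wrench: Bystander: round steel spoke wrench, 40 mm across, 7 mm thick. Origin: centre of its underside.
- stem_tool: Bystander: valve stem installer, a 290 mm steel rod with a black grip, 24 mm thick, lying along its x. Origin: under its middle.
There are look-alikes about, which are no part of the job. What is shaped like the disc_a but green or turquoise is not meant.

How it is judged (in metres and radians):
On the way:
1. the pack of discs rests in the bowl with its top level with the line (within 2 mm) (((z of disc_a in the frame of pack_line between -0.01 and -0.006 m and horizontal distance between disc_a and pack_line below 0.005 m and (angle between disc_a's own z axis and vertical below 0.06 rad or angle between disc_a's own z axis and vertical above 3.08 rad) and linear speed of disc_a below 0.01 m/s) or (z of disc_b in the frame of pack_line between -0.01 and -0.006 m and horizontal distance between disc_b and pack_line below 0.005 m and (angle between disc_b's own z axis and vertical below 0.06 rad or angle between disc_b's own z axis and vertical above 3.08 rad) and linear speed of disc_b below 0.01 m/s) or (z of disc_c in the frame of pack_line between -0.006 and -0.002 m and horizontal distance between disc_c and pack_line below 0.005 m and (angle between disc_c's own z axis and vertical below 0.06 rad or angle between disc_c's own z axis and vertical above 3.08 rad) and linear speed of disc_c below 0.01 m/s) or (z of disc_d in the frame of pack_line between -0.006 and -0.002 m and horizontal distance between disc_d and pack_line below 0.005 m and (angle between disc_d's own z axis and vertical below 0.06 rad or angle between disc_d's own z axis and vertical above 3.08 rad) and linear speed of disc_d below 0.01 m/s) or (z of disc_e in the frame of pack_line between -0.006 and -0.002 m and horizontal distance between disc_e and pack_line below 0.005 m and (angle between disc_e's own z axis and vertical below 0.06 rad or angle between disc_e's own z axis and vertical above 3.08 rad) and linear speed of disc_e below 0.01 m/s))), for 0.2 s.
At the end, for the whole second after the job is handed in: Top disc flat and at rest in the bowl, its upper face within 2 mm of the line; cover locked: within 3 mm of the filter's axis, upright within 0.05 rad, at rest, its origin 86.7 to 90.5 mm above the filter's (85 if not turned to the stop, 96 if unlocked); every disc in the bowl or up on the case (((z of disc_a in the frame of pack_line between -0.01 and -0.006 m and horizontal distance between disc_a and pack_line below 0.005 m and (angle between disc_a's own z axis and vertical below 0.06 rad or angle between disc_a's own z axis and vertical above 3.08 rad) and linear speed of disc_a below 0.01 m/s) or (z of disc_b in the frame of pack_line between -0.01 and -0.006 m and horizontal distance between disc_b and pack_line below 0.005 m and (angle between disc_b's own z axis and vertical below 0.06 rad or angle between disc_b's own z axis and vertical above 3.08 rad) and linear speed of disc_b below 0.01 m/s) or (z of disc_c in the frame of pack_line between -0.006 and -0.002 m and horizontal distance between disc_c and pack_line below 0.005 m and (angle between disc_c's own z axis and vertical below 0.06 rad or angle between disc_c's own z axis and vertical above 3.08 rad) and linear speed of disc_c below 0.01 m/s) or (z of disc_d in the frame of pack_line between -0.006 and -0.002 m and horizontal distance between disc_d and pack_line below 0.005 m and (angle between disc_d's own z axis and vertical below 0.06 rad or angle between disc_d's own z axis and vertical above 3.08 rad) and linear speed of disc_d below 0.01 m/s) or (z of disc_e in the frame of pack_line between -0.006 and -0.002 m and horizontal distance between disc_e and pack_line below 0.005 m and (angle between disc_e's own z axis and vertical below 0.06 rad or angle between disc_e's own z axis and vertical above 3.08 rad) and linear speed of disc_e below 0.01 m/s)) and z of cover in the frame of filter between 0.0867 and 0.0905 m and horizontal distance between cover and filter below 0.003 m and angle between cover's own z axis and vertical below 0.05 rad and linear speed of cover below 0.01 m/s and height (world z) of each of disc_a, disc_b, disc_c, disc_d, disc_e above 0.03 m); the robot touches nothing.
It fails at once if the cover is forced: leant on with over 60 N while its lugs are still on top of the collar (contact force between cover and filter above 60 N and z of cover in the frame of filter above 0.0935 m and linear speed of cover below 0.004 m/s and angular speed of cover below 0.05 rad/s).
It fails at once if the red pressure gauge is shifted by more than 25 mm (distance of gauge from where it was at the start of the episode above 0.025 m).
It fails at once if the locking wheel nut is shifted by more than 25 mm (distance of wheel_nut from where it was at the start of the episode above 0.025 m).
It fails at once if the spoke wrench is shifted by more than 25 mm (distance of spoke_wrench from where it was at the start of the episode above 0.025 m).
It fails at once if the valve stem installer is shifted by more than 25 mm (distance of stem_tool from where it was at the start of the episode above 0.025 m).
It also fails if it takes over 72 s, if anything falls off the work surface, if the arm or the gripper's body presses on something with over 40 N, if the wrist force passes 120 N, or if a joint passes its speed limit or range.

## Robot

A 6-joint arm with a two-finger parallel gripper is mounted at the origin on the work surface. World frame = base frame: x ahead of the robot, y to its left, z up, the work surface at z = 0. Lengths are in m, angles in degrees, forces in N, time in s.
With the tool pointing down it reaches from about 0.375 to 0.75 m from the base axis. Payload 9 kg.
Tool frame: the origin (TCP) lies where the fingers leave the gripper's body, on its centre line; the fingertips stand 73 mm ahead of it and the grasp point (between the pads) lies 54 mm ahead of it (robot.tip_reach is the distance from the TCP to the fingertips, in m); z points along the fingers, y is the line along which they close (so a half turn about z gives the same grasp; the last joint's range is limited). The gripper opens to 85 mm and grips with 20 to 120 N. Pads are 22 mm wide; open, the fingers measure 114 mm over their backs; the gripper's body (76 mm by 85 mm) begins 54 mm behind the grasp point. The pads swing forward as they close: fully open they stand 13 mm farther back than shut.
Start: joints at [-85.411, 5.964, 5.575, 89.605, 0, 77.527], TCP at [0.176, -0.574, 0.304] pointing down, gripper open.
Joint ranges: [-171.21, 171.21], [-48.23, 106.86], [-62.78, 66.21], [-105.2, 120.99], [-86.42, 89.51], [-180, 180]. Speed limits (degrees/s): [127.2, 127.2, 147.25, 180, 180, 180].

## Interface

Orientations are given as [roll, pitch, yaw] about the fixed x, y, z axes, in that order (R = Rz(yaw) Ry(pitch) Rx(roll)).
In Python, from plant import robot gives the robot as it stands. Calls block until the motion is done:
- robot.move_pose(position, orientation): joint-space move of the TCP to a pose.
- robot.line_to(position, vel=0.15, rotation=None, guard=None): straight line of the TCP; rotation=None keeps the orientation; vel is the mean speed in m/s. With guard (N) it stops when the force on the tool has changed by that much, and returns True; else False.
- robot.goto_joints(angles): joint-space move.
- robot.set_gripper(opening): finger opening in m; the grip force is fixed at half the most; returns when the fingers have stopped.
- robot.pause(seconds).
- robot.ik(position, orientation): joint angles nearest the present ones, or None.
- robot.observe(): the state.
- robot.grab_frame(name): name is "side" or "top" or "wrist"; returns the picture (400x640x3 uint8, blue, green, red); there is no depth.
- robot.get_calibration(name): a dict with "vertical_fov" (degrees; the focal length in pixels is half the picture's height over the tangent of half this angle, whatever the lens; pixels are square), "cx", "cy" (the principal point, pixels), "rvec" (rotation vector, rad) and "tvec" (3), from world to camera coordinates, as OpenCV has them. Camera axes: x right, y down, z forward; pixel columns grow to the right and rows downward; lengths in m; the calibration is good to about 2 mm. A picture is of the moment at which its call begins: read the wrist's pose just before it. get_calibration takes no time and is no camera call; for the wrist camera it gives the pose at the moment of the call.
A pose or a line that the arm cannot do raises robot.IKError and nothing moves.
- robot.job_done(): hands the job in; it is judged then, once.
The state is a dict: "time": time; "q": joint angles; "qvel": joint speeds; "joint_torque": joint torques, N m; "tool_pos": TCP position; "tcp_rot": TCP orientation; "ft_force": force on the tool from outside, world axes, zero at the start; "torque": the same for the moment, N m; "gripper_width": finger opening in m; "gripper_force": force on a finger pad.
Only numpy, scipy, OpenCV 4.12 (cv2) and the standard library are available. Lean on these libraries where they do the work, as an engineer would, in place of code of your own. Each camera call takes 0.05 s, during which the arm holds its last target. There are 200 camera calls.

## Working session

There is one attempt and no reset: what is moved stays moved. The work goes in short steps, each a Python script; the robot and the scene stay as the last script left them, time stands still between calls to the robot, and variables do not carry over. Pictures are saved under pics/ and viewed, at most 11 in all, crops included, and the job is handed in when it is done.

```bash
ls; mkdir -p pics; python3 - <<'E'
from plant import robot
import cv2,numpy as np
for n in("side","top","wrist"):
    f=robot.grab_frame(n);cv2.imwrite(f"pics/{n}0.png",f)
    c=robot.get_calibration(n);print(n,c)
    R=cv2.Rodrigues(np.array(c['rvec'],float))[0];print(-R.T@np.array(c['tvec']).ravel())
print(robot.observe())
E
```

```text
pics
side {'vertical_fov': 44.366159365045036, 'cx': 324.645548615546, 'cy': 193.3827530814841, 'rvec': array([ 0.3375019 , -2.62629943,  1.45706631]), 'tvec': array([0.55341723, 0.14437754, 0.9762872 ])}
[0.34967435 0.86697356 0.6374456 ]
top {'vertical_fov': 47.083137693852755, 'cx': 321.39089200596504, 'cy': 199.1188710283595, 'rvec': array([ 2.20096291, -2.14318693,  0.10627197]), 'tvec': array([-0.02094838,  0.58257282,  1.12190067])}
[ 0.47179585 -0.0057779   1.17297328]
wrist {'vertical_fov': 58.94125710021727, 'cx': 321.42823860644324, 'cy': 196.27227641308687, 'rvec': array([-2.34667763,  1.73389331,  0.23374788]), 'tvec': array([-0.60083548, -0.0339413 ,  0.37746428])}
[ 0.24051764 -0.55485227  0.37272615]
{'time': 0.15, 'q': array([-8.54084905e+01,  5.99072691e+00,  5.53843638e+00,  8.96039832e+01,
        1.68250137e-04,  7.75277805e+01]), 'qvel': array([-0.01798689, -0.15221805,  0.05467335,  0.06749394, -0.03943829,
        0.15775083]), 'joint_torque': array([ 3.83898150e-03, -5.57359779e+01,  5.04003990e+01,  1.24800383e-02,
       -1.93663354e-04,  8.86111280e-06]), 'tool_pos': array([ 0.17606761, -0.57340658,  0.30331221]), 'tcp_rot': array([-1.79945091e+02, -1.23175124e-02,  1.70637230e+01]), 'ft_force': array([ 0.13886357, -0.14672534, -0.88046228]), 'torque': array([-0.01365095,  0.00506664,  0.00405542]), 'gripper_force': 0.0, 'gripper_width': 0.08551775769349192}
```

View pics/side0.png

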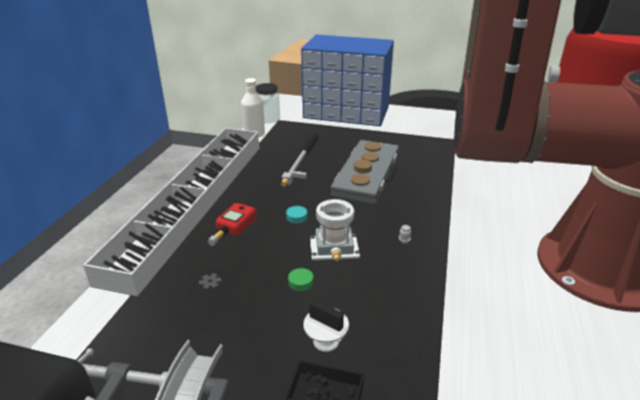

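View pics/top0.png

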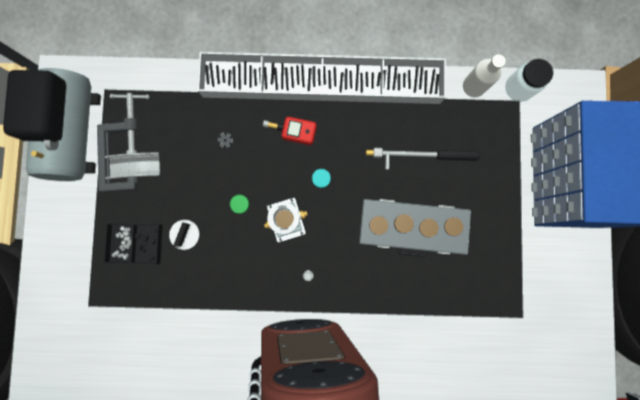

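Side view: the filter is at about (335,228) and the cover at (325,325). The case with four bronze discs runs (362,180) to (374,147). The green (300,279) and turquoise (296,214) discs are look-alikes. Top view: filter at (286,219), cover at (184,235), bronze discs at (378,225), (404,223), (429,228) and (454,226). All four bronze ones on the case fit the description by colour and place. Next I'll get rough positions, then closer wrist views of the case, the filter and the cover.

```bash
cat > h.py <<'E'
from plant import robot
import cv2,numpy as np
def K(c,h=400):
    f=h/2/np.tan(np.radians(c['vertical_fov'])/2); return np.array([[f,0,c['cx']],[0,f,c['cy']],[0,0,1]])
def Rt(c): return cv2.Rodrigues(np.array(c['rvec'],float))[0],np.array(c['tvec'],float).ravel()
def ray(c,uv):
    R,t=Rt(c); d=R.T@np.linalg.inv(K(c))@np.array([uv[0],uv[1],1.]); return -R.T@t,d/np.linalg.norm(d)
def onz(c,uv,z):
    o,d=ray(c,uv); return o+d*(z-o[2])/d[2]
def tri(rs):
    A=0;b=0
    for o,d in rs:
        P=np.eye(3)-np.outer(d,d);A=A+P;b=b+P@o
    p=np.linalg.solve(A,b);return p,[np.linalg.norm((np.eye(3)-np.outer(d,d))@(p-o))*1e3 for o,d in rs]
def proj(c,p):
    R,t=Rt(c);q=K(c)@(R@np.asarray(p)+t);return q[:2]/q[2]
def shot(tag):
    c=robot.get_calibration('wrist');f=robot.grab_frame('wrist');cv2.imwrite(f'pics/{tag}.png',f)
    np.save(f'pics/{tag}.npy',c,allow_pickle=True);return f,c
def load(tag): return cv2.imread(f'pics/{tag}.png'),np.load(f'pics/{tag}.npy',allow_pickle=True).item()
def down(yaw): return [180,0,yaw]
E
python3 - <<'E'
from h import *
np.set_printoptions(precision=4,suppress=True)
print(robot.tip_reach)
c=robot.get_calibration('top')
for n,uv,z in [('filt',(285,217),.09),('cover',(184,235),.05),('d1',(378,225),.045),('d4',(454,226),.045),('gauge',(299,130),.03),('nut',(308,275),.03),('green',(239,204),.01),('turq',(321,178),.01),('stem',(420,155),.02)]: print(n,onz(c,uv,z))
w=robot.get_calibration('wrist');print('view dir',ray(w,(w['cx'],w['cy']))[1])
for p in [(.47,-.2),(.36,-.32),(.47,.09),(.43,.33)]:
    for y in (0,90,180,-90):
        print(p,y,robot.ik([*p,.25],down(y)))
E
```

```text
0.0726
filt [0.5322 0.0793 0.09  ]
cover [0.484 0.327 0.05 ]
d1 [ 0.5212 -0.1461  0.045 ]
d4 [ 0.5237 -0.3328  0.045 ]
gauge [0.7574 0.056  0.03  ]
nut [0.3942 0.0225 0.03  ]
green [0.5666 0.2036 0.01  ]
turq [ 0.6389 -0.003   0.01  ]
stem [ 0.7034 -0.2537  0.02  ]
view dir [-0.2527 -0.0771 -0.9645]
(0.47, -0.2) 0 [-37.7495  -9.9464 -15.598   84.3484   0.     142.2505]
(0.47, -0.2) 90 [-37.7495  -9.9464 -15.598   84.3484   0.      52.2505]
(0.47, -0.2) 180 [-37.7495  -9.9464 -15.598   84.3484   0.     -37.7495]
(0.47, -0.2) -90 [ -37.7495   -9.9464  -15.598    84.3484    0.     -127.7495]
(0.36, -0.32) 0 [-57.2423 -15.214  -20.1656  85.0484   0.     122.7577]
(0.36, -0.32) 90 [-57.2423 -15.214  -20.1656  85.0484   0.      32.7577]
(0.36, -0.32) 180 [-57.2423 -15.214  -20.1656  85.0484   0.     -57.2423]
(0.36, -0.32) -90 [ -57.2423  -15.214   -20.1656   85.0484    0.     -147.2423]
(0.47, 0.09) 0 [ -4.873  -15.7869 -20.645   85.1418   0.     175.127 ]
(0.47, 0.09) 90 [ -4.873  -15.7869 -20.645   85.1418   0.      85.127 ]
(0.47, 0.09) 180 [ -4.873  -15.7869 -20.645   85.1418   0.      -4.873 ]
(0.47, 0.09) -90 [ -4.873  -15.7869 -20.645   85.1418   0.     -94.873 ]
(0.43, 0.33) 0 [  23.6707   -4.4068  -10.4807   83.9261    0.     -156.3293]
(0.43, 0.33) 90 [ 23.6707  -4.4068 -10.4807  83.9261   0.     113.6707]
(0.43, 0.33) 180 [ 23.6707  -4.4068 -10.4807  83.9261   0.      23.6707]
(0.43, 0.33) -90 [ 23.6707  -4.4068 -10.4807  83.9261   0.     -66.3293]
```

```bash
python3 - <<'E'
from h import *
T=lambda:print(round(robot.observe()['time'],2))
robot.move_pose([.52,-.30,.28],down(90));T();shot('c1')
robot.move_pose([.52,-.17,.28],down(90));T();shot('c2')
robot.move_pose([.53,.079,.27],down(90));T();shot('f1')
robot.move_pose([.53,.079,.27],down(-90));T();shot('f2')
a=[cv2.imread(f'pics/{n}.png') for n in('c1','c2','f1','f2')]
m=np.vstack([np.hstack(a[:2]),np.hstack(a[2:])]);cv2.imwrite('pics/m1.png',cv2.resize(m,(800,500),interpolation=cv2.INTER_AREA))
E
```

```text
1.77
2.4
3.43
6.13
```

View pics/m1.png

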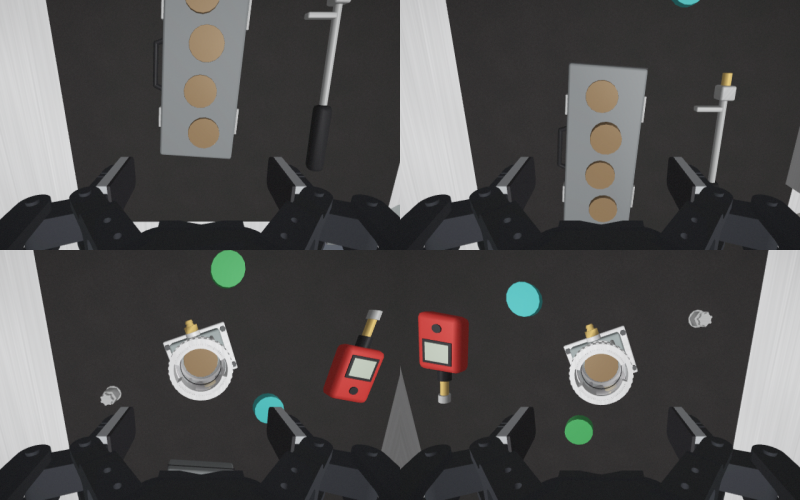

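Montage of wrist views. In c1 and c2 (top row) the four bronze discs lie on the grey case. In f1 and f2 (bottom row) the white collar is at about (200,368) and (600,372) with a bronze disc inside. I'll measure the discs by mask and enlarge the collar.

```bash
python3 - <<'E'
from h import *
np.set_printoptions(precision=4,suppress=True)
E={}
for t in('c1','c2'):
    f,c=load(t);hsv=cv2.cvtColor(f,cv2.COLOR_BGR2HSV)
    m=cv2.inRange(hsv,(8,70,125),(20,200,255)); cs,_=cv2.findContours(m,cv2.RETR_EXTERNAL,cv2.CHAIN_APPROX_NONE)
    E[t]=sorted([cv2.fitEllipse(cv2.convexHull(k)) for k in cs if cv2.contourArea(k)>500 and cv2.boundingRect(k)[1]>1],key=lambda e:onz(c,e[0],.045)[1])
    for e in E[t]: print(t,np.array(e[0]),np.array(e[1]),onz(c,e[0],.045),hsv[int(e[0][1]),int(e[0][0])])
cs=[load(t)[1] for t in('c1','c2')]
for a in E['c1']:
    for b in E['c2']:
        p,r=tri([ray(cs[0],a[0]),ray(cs[1],b[0])])
        if max(r)<3 and .02<p[2]<.07:print(p,r)
g=[cv2.resize(load(t)[0][y:y+200,x:x+200],(400,400),interpolation=cv2.INTER_CUBIC) for t,x,y in(('f1',220,90),('f2',220,90))]
cv2.imwrite('pics/m2.png',np.hstack(g))
g=[cv2.resize(load(t)[0][y:y+h,x:x+w],None,fx=2,fy=2,interpolation=cv2.INTER_CUBIC) for t,x,y,w,h in(('c1',240,0,180,270),('c2',240,90,180,270))]
cv2.imwrite('pics/m3.png',np.hstack(g))
E
```

```text
c1 [325.3542 212.9159] [46.6608 49.4041] [ 0.5236 -0.3344  0.045 ] [ 16  92 153]
c1 [319.9734 145.7832] [51.7875 52.0423] [ 0.5189 -0.2738  0.045 ] [ 17  87 158]
c1 [330.2914  68.9732] [56.2013 59.6234] [ 0.5275 -0.2116  0.045 ] [ 17  80 163]
c2 [324.4307 335.4721] [37.8712 44.2796] [ 0.5238 -0.3324  0.045 ] [ 16  97 145]
c2 [319.7241 280.8657] [41.666  46.5323] [ 0.5191 -0.2717  0.045 ] [ 16  96 149]
c2 [329.0568 222.6631] [47.2457 50.1973] [ 0.5277 -0.2128  0.045 ] [ 17  91 152]
c2 [322.7298 154.0176] [51.1594 51.5206] [ 0.5218 -0.1499  0.045 ] [ 17  87 155]
[ 0.5238 -0.3359  0.0404] [np.float64(0.07612825292535105), np.float64(0.0761282529256357)]
[ 0.519  -0.2745  0.04  ] [np.float64(0.09206429543478784), np.float64(0.09206429543497095)]
[ 0.5275 -0.2118  0.0477] [np.float64(0.09649049969188755), np.float64(0.0964904996918442)]
```

View pics/m2.png

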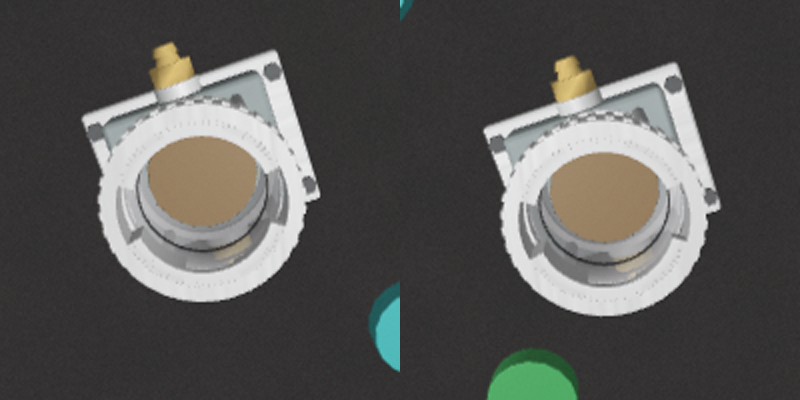

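View pics/m3.png

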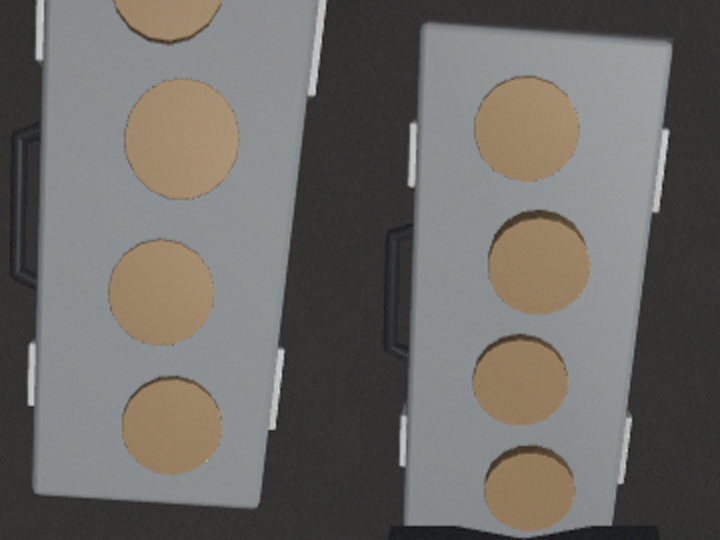

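m2 shows the collar's white top face centred near (200,215) in f1 and (604,230) in f2, with notches left and right: the two slots. m3 shows that in c2 the disc second from the top (y≈-0.21) has the deeper side. Triangulated, its top is at 47.7 mm (thick) and the two below it are at about 40 mm (thin). The disc at the y=-0.15 end matches the thin size. That makes 3 thin and 1 thick on the case, so the disc in the bowl should be thick. I'll check the bowl disc's height and measure the collar.

```bash
cat > collar.py <<'E'
from h import *
from scipy.optimize import least_squares
np.set_printoptions(precision=4,suppress=True)
B=[]
for t in('f1','f2'):
    f,c=load(t);hsv=cv2.cvtColor(f,cv2.COLOR_BGR2HSV)
    m=cv2.inRange(hsv,(8,60,90),(22,200,255)); m[:,:260]=0;m[:,380:]=0;m[:160]=0;m[280:]=0
    k=max(cv2.findContours(m,cv2.RETR_EXTERNAL,cv2.CHAIN_APPROX_NONE)[0],key=cv2.contourArea)
    e=cv2.fitEllipse(k);print(t,'bowl disc',e);
    g=f.min(axis=2);B.append((c,g))
    # white face: pixel sampling in polar on the plane z=.096
    cen=np.array([.53,.079])
    for it in range(3):
        out=[];inn=[];A=np.arange(0,360,2)
        for a in A:
            d=np.array([np.cos(np.radians(a)),np.sin(np.radians(a))])
            rr=np.arange(.018,.044,.00025)
            px=np.array([proj(c,[*(cen+r*d),.096]) for r in rr],np.float32)
            v=cv2.remap(g,px[:,0].reshape(1,-1),px[:,1].reshape(1,-1),cv2.INTER_LINEAR)[0].astype(float)
            w=v>205; i0=np.argmin(abs(rr-.033))
            j=i0
            while j<len(rr)-1 and w[j]: j+=1
            i=i0
            while i>0 and w[i]: i-=1
            out.append(rr[j]);inn.append(rr[i])
        out=np.array(out);inn=np.array(inn)
        P=cen+out[:,None]*np.c_[np.cos(np.radians(A)),np.sin(np.radians(A))]
        s=least_squares(lambda x:np.hypot(*(P-x[:2]).T)-x[2],[*cen,.036],loss='soft_l1',f_scale=.0003).x
        Pi=cen+inn[:,None]*np.c_[np.cos(np.radians(A)),np.sin(np.radians(A))];ok=(inn<.0275)&(inn>.022)
        si=least_squares(lambda x:np.hypot(*(Pi[ok]-x[:2]).T)-x[2],[*cen,.025],loss='soft_l1',f_scale=.0003).x
        cen=s[:2]
    print('outer',s,'inner',si)
    print('inner r mm',[(a,round(r*1e3,1)) for a,r in zip(A,inn) if a%4==0])
    print('px center',proj(c,[*s[:2],.096]));
    B[-1]=(c,proj(c,[*s[:2],.096]),e[0])
print('collar top',tri([ray(b[0],b[1]) for b in B]));print('bowl disc',tri([ray(b[0],b[2]) for b in B]))
E
python3 collar.py
```

```text
f1 bowl disc ((320.6358337402344, 179.9344024658203), (43.00111389160156, 53.97359848022461), 90.62456512451172)
outer [0.5306 0.0795 0.0362] inner [0.5304 0.0793 0.0255]
inner r mm [(np.int64(0), np.float64(31.0)), (np.int64(4), np.float64(31.0)), (np.int64(8), np.float64(30.8)), (np.int64(12), np.float64(30.8)), (np.int64(16), np.float64(30.8)), (np.int64(20), np.float64(30.5)), (np.int64(24), np.float64(30.8)), (np.int64(28), np.float64(30.5)), (np.int64(32), np.float64(25.3)), (np.int64(36), np.float64(28.8)), (np.int64(40), np.float64(28.5)), (np.int64(44), np.float64(30.3)), (np.int64(48), np.float64(30.5)), (np.int64(52), np.float64(25.3)), (np.int64(56), np.float64(25.3)), (np.int64(60), np.float64(28.3)), (np.int64(64), np.float64(25.3)), (np.int64(68), np.float64(25.3)), (np.int64(72), np.float64(30.0)), (np.int64(76), np.float64(25.3)), (np.int64(80), np.float64(25.3)), (np.int64(84), np.float64(25.3)), (np.int64(88), np.float64(25.3)), (np.int64(92), np.float64(25.3)), (np.int64(96), np.float64(25.3)), (np.int64(100), np.float64(25.5)), (np.int64(104), np.float64(25.3)), 
[... 5100 characters left out ...]
8), np.float64(25.3)), (np.int64(312), np.float64(25.3)), (np.int64(316), np.float64(25.3)), (np.int64(320), np.float64(25.0)), (np.int64(324), np.float64(25.3)), (np.int64(328), np.float64(25.3)), (np.int64(332), np.float64(25.5)), (np.int64(336), np.float64(25.0)), (np.int64(340), np.float64(25.3)), (np.int64(344), np.float64(25.3)), (np.int64(348), np.float64(30.8)), (np.int64(352), np.float64(30.8)), (np.int64(356), np.float64(31.0))]
px center [321.57   200.1165]
collar top (array([0.5305, 0.08  , 0.0978]), [np.float64(0.04148453013545216), np.float64(0.041484530135361054)])
bowl disc (array([0.5304, 0.0804, 0.0596]), [np.float64(0.014844433875129324), np.float64(0.014844433875330696)])
```

Collar centre is (0.5305, 0.0800) from the averaged opposite views, top at about 98 mm, outer radius 36 mm and bore radius 25.4 mm, all as expected. The slots run from -13° to +30°, so their centre is about +8.5° in the world frame. The bowl-disc ellipse is clipped by the collar rim, so I'll use its far edge for height. Then I'll pick the thick disc, touching the case top first to find the real tip reach.

```bash
python3 - <<'E'
from h import *
np.set_printoptions(precision=4,suppress=True)
for t,v,y in(('f1',201.4,.08-.0005-.02325),('f2',209.4,.08+.0005+.02325)):
    c=load(t)[1];o,d=ray(c,(321,v));print(t,'bowl disc top z',(o+d*(y-o[1])/d[1])[2], 'rim must be 41 thin / 49 thick')
T=lambda:print(round(robot.observe()['time'],2))
x,y=.5275,-.2113
robot.set_gripper(.055)
robot.move_pose([x,y,.16],down(90));T()
robot.line_to([x,y,.125],vel=.1)
print(robot.observe()['tool_pos'],robot.observe()['gripper_width'])
print('touch',robot.line_to([x,y,.095],vel=.02,guard=5))
o=robot.observe();print(o['tool_pos'],o['ft_force']);T()
E
```

```text
f1 bowl disc top z 0.03871213727917305 rim must be 41 thin / 49 thick
f2 bowl disc top z 0.04434956901797876 rim must be 41 thin / 49 thick
8.83
[ 0.5273 -0.2111  0.1248] 0.0548156993486282
touch True
[ 0.5275 -0.2113  0.1017] [-0.8698  0.8356  6.247 ]
10.42
```

```bash
python3 - <<'E'
from h import *
def wid(t,uv,w,z):
    c=load(t)[1];a=onz(c,(uv[0]-w/2,uv[1]),z);b=onz(c,(uv[0]+w/2,uv[1]),z);return np.linalg.norm(a-b)*1e3
def run(t,rois):
    f,c=load(t);hsv=cv2.cvtColor(f,cv2.COLOR_BGR2HSV);m=cv2.inRange(hsv,(8,60,120),(22,200,255))
    for n,(u,v) in rois.items():
        mm=m.copy();mm[:max(0,v-40)]=0;mm[v+40:]=0;mm[:,:u-45]=0;mm[:,u+45:]=0
        k=max(cv2.findContours(mm,cv2.RETR_EXTERNAL,cv2.CHAIN_APPROX_NONE)[0],key=cv2.contourArea)[:,0]
        e=cv2.fitEllipse(cv2.convexHull(k)); w=k[:,0].max()-k[:,0].min()+1; (uu,vv),ax,an=e
        print(t,n,'bbox w',w,'ell',np.round(ax,1),round(an),'rows',k[:,1].min(),k[:,1].max(),'diam@41 %.1f @49 %.1f'%(wid(t,(uu,vv),w,.041),wid(t,(uu,vv),w,.049)))
run('c1',{'d1':(325,213),'d2':(320,146),'d3':(330,69),'d4':(323,5)});run('c2',{'d1':(324,335),'d2':(320,281),'d3':(329,223),'d4':(323,154)})
run('f1',{'bowl':(321,180)});run('f2',{'bowl':(322,188)})
f,c=load('f1');
for t in('f1','f2'):
    f,c=load(t);print(t,[(v,f[v,321].tolist()) for v in range(196,214,1)])
E
```

```text
c1 d1 bbox w 50 ell [46.9 49.6] 84 rows 190 236 diam@41 45.8 @49 44.6
c1 d2 bbox w 53 ell [51.9 52.2] 22 rows 120 171 diam@41 46.1 @49 44.9
c1 d3 bbox w 57 ell [56.5 59.8] 6 rows 39 98 diam@41 46.9 @49 45.7
c1 d4 bbox w 54 ell [57.  61.1] 178 rows 0 19 diam@41 42.0 @49 40.9
c2 d1 bbox w 45 ell [38.3 44.5] 88 rows 317 354 diam@41 45.7 @49 44.5
c2 d2 bbox w 48 ell [41.9 46.9] 89 rows 260 301 diam@41 46.5 @49 45.3
c2 d3 bbox w 51 ell [47.4 50.2] 85 rows 199 246 diam@41 47.1 @49 45.9
c2 d4 bbox w 52 ell [51.4 51.7] 35 rows 129 180 diam@41 45.5 @49 44.4
f1 bowl bbox w 54 ell [44.2 54.6] 90 rows 158 202 diam@41 46.6 @49 45.4
f2 bowl bbox w 54 ell [44.7 53.6] 92 rows 167 210 diam@41 46.9 @49 45.6
f1 [(196, [98, 128, 152]), (197, [97, 127, 152]), (198, [97, 127, 151]), (199, [99, 128, 153]), (200, [96, 126, 151]), (201, [95, 127, 151]), (202, [104, 127, 148]), (203, [132, 137, 139]), (204, [139, 138, 137]), (205, [136, 135, 135]), (206, [150, 148, 148]), (207, [161, 162, 162]), (208, [161, 161, 161]), (209, [152, 152, 152]), (210, [111, 110, 111]), (211, [110, 108, 110]), (212, [112, 110, 111]), (213, [111, 110, 113])]
f2 [(196, [99, 129, 154]), (197, [99, 130, 154]), (198, [99, 129, 153]), (199, [99, 129, 153]), (200, [98, 128, 151]), (201, [99, 129, 153]), (202, [96, 127, 152]), (203, [99, 128, 153]), (204, [97, 128, 152]), (205, [97, 128, 152]), (206, [98, 129, 153]), (207, [97, 127, 152]), (208, [97, 127, 152]), (209, [96, 126, 151]), (210, [99, 125, 147]), (211, [115, 123, 132]), (212, [146, 145, 144]), (213, [160, 157, 158])]
```

Disc d4 at the y=-0.15 end measures thin (its diameter fits the thin plane like d1 and d2, and doesn't fit d3's). So the bowl disc is thick by count. Thick goes first in either case, and I'll check the stack against the line before choosing the next. Gripping d3 now.

```bash
python3 - <<'E'
from h import *
np.set_printoptions(precision=4,suppress=True)
x,y=.5275,-.2113
def P(s):
    o=robot.observe();print(s,round(o['time'],2),o['tool_pos'],'w %.4f gf %.1f'%(o['gripper_width'],o['gripper_force']),o['ft_force'])
robot.line_to([x,y,.1055],vel=.05);P('up')
robot.set_gripper(.03);P('closed')
robot.line_to([x,y,.16],vel=.1);P('lift')
robot.move_pose([.5305,.080,.215],down(90));P('over')
shot('h1')
f=load('h1')[0];cv2.imwrite('pics/h1v.png',f)
E
```

```text
up 10.67 [ 0.5277 -0.2114  0.1058] w 0.0550 gf 0.0 [ 0.1463 -1.0819  0.4798]
closed 10.92 [ 0.5277 -0.2114  0.1058] w 0.0443 gf 61.1 [0.4411 0.1893 4.2573]
lift 11.61 [ 0.5273 -0.2112  0.1594] w 0.0439 gf 61.2 [ 0.2943 -0.0018 -2.4577]
over 12.75 [0.5306 0.0791 0.2145] w 0.0440 gf 61.2 [-0.4454 -0.464  -1.9246]
```

View pics/h1v.png

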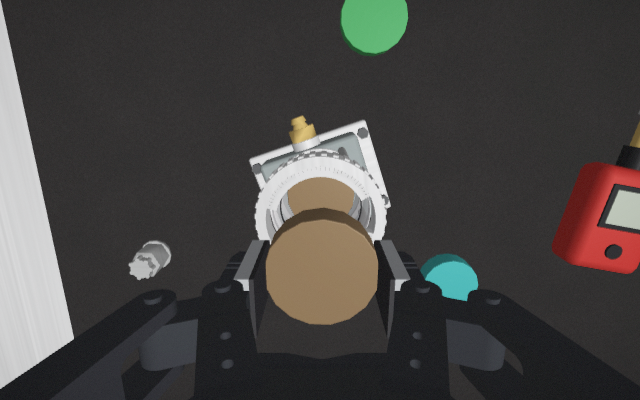

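h1 shows the disc held flat between the pads at (322,267), with the collar behind it at (320,212). I'll check the disc's centre relative to the tool, then lower it with a light guard.

```bash
cat > drop.py <<'E'
from h import *
np.set_printoptions(precision=4,suppress=True)
def P(s):
    o=robot.observe();print(s,round(o['time'],2),o['tool_pos'],'w %.4f gf %.1f'%(o['gripper_width'],o['gripper_force']),o['ft_force']);return o
def indisc(f,c,ztop,e=-.0005):
    hsv=cv2.cvtColor(f,cv2.COLOR_BGR2HSV);m=cv2.inRange(hsv,(8,60,125),(22,200,255));m[:,:266]=0;m[:,378:]=0;m[:205]=0
    k=max(cv2.findContours(m,cv2.RETR_EXTERNAL,cv2.CHAIN_APPROX_NONE)[0],key=cv2.contourArea)[:,0]
    pts=np.array([onz(c,p,ztop)[:2] for p in k[(k[:,1]>275)|((k[:,1]>225)&(abs(k[:,0]-322)>45))]]);(cx,cy),r=cv2.minEnclosingCircle((pts*1000).astype(np.float32))
    return cx/1e3,cy/1e3-e,r
E
python3 - <<'E'
from drop import *
f,c=load('h1');print(indisc(f,c,.2145-.0568))
o=P('now')
c0=(.5305,.0800)
robot.line_to([*c0,.180],vel=.1);P('d')
robot.pause(.1);P('s')
E
```

```text
(0.5310817260742188, 0.07898887634277343, 22.782052993774414)
now 12.8 [0.5306 0.0789 0.2144] w 0.0439 gf 61.2 [ 0.7651 -0.1667 -1.2783]
d 13.3 [0.5303 0.0797 0.1797] w 0.0444 gf 61.2 [ 0.9282  0.3316 -1.2716]
s 13.4 [0.5308 0.0798 0.1807] w 0.0440 gf 61.2 [ 0.2388 -0.3723 -1.5196]
```

```bash
python3 - <<'E'
from drop import *
c0=(.5305,.0800)
print(robot.line_to([*c0,.166],vel=.03,guard=4));o=P('touch')
z=o['tool_pos'][2]
robot.line_to([*c0,z+.0015],vel=.03);P('up')
robot.set_gripper(.056);P('open')
robot.line_to([*c0,.20],vel=.15)
robot.move_pose([.5305,.080,.27],down(90));P('v');shot('g1')
robot.move_pose([.5305,.020,.27],down(90));P('v');shot('g2')
a=[cv2.resize(load(t)[0][y:y+200,220:420],(400,400),interpolation=cv2.INTER_CUBIC) for t,y in(('g1',90),('g2',30))]
cv2.imwrite('pics/g.png',np.hstack(a))
E
```

```text
True
touch 13.81 [0.5309 0.08   0.1694] w 0.0444 gf 65.4 [-1.4285  0.1208  5.3831]
up 14.06 [0.5304 0.08   0.1707] w 0.0442 gf 61.2 [ 0.8194 -0.0874 -1.0078]
open 14.33 [0.5305 0.08   0.1708] w 0.0565 gf 0.0 [ 0.5235 -0.0364 -0.8482]
v 15.06 [0.531  0.08   0.2709] w 0.0558 gf 0.0 [-0.2517 -0.1429 -0.2893]
v 15.46 [0.5298 0.0191 0.2683] w 0.0563 gf 0.0 [-0.6613  0.9181 -0.5674]
```

View pics/g.png

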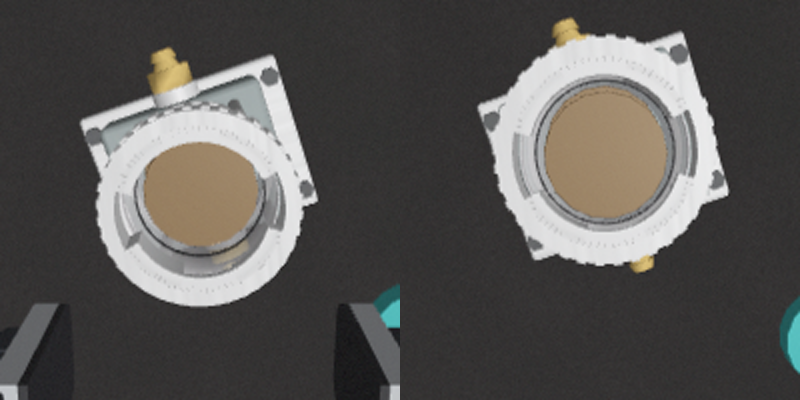

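In g the second disc lies flat in the bowl, its edge at crop row ~246 with the black line just outside it. I'll put numbers on the gap from the edge rows and by triangulating the same far-edge point in both views.

```bash
python3 - <<'E'
from drop import *
E={}
for t in('f1','f2','g1','g2'):
    f,c=load(t);u=int(round(proj(c,[.5305,.08,.06])[0]))
    col=f[:,u-2:u+3].astype(float).mean(axis=1);sat=col.max(1)-col.min(1)
    v0=int(proj(c,[.5305,.08,.05])[1])
    # disc lower edge: saturation falls through half
    v=v0
    while sat[v]>28:v+=1
    edge=v-1+(sat[v-1]-28)/(sat[v-1]-sat[v])+.0
    g=col.mean(1);w=g[v:v+25];E[t]=(c,u,edge)
    print(t,'edge %.1f'%edge,'grey after',w.astype(int).tolist())
    m=cv2.inRange(cv2.cvtColor(f,cv2.COLOR_BGR2HSV),(8,60,110),(22,200,255))[v0-30:v0+45,270:370]
    ws=[np.flatnonzero(r).max()-np.flatnonzero(r).min()+1 for r in m if r.any()];print('  width',max(ws))
a,b=E['g1'],E['g2'];p,r=tri([ray(a[0],(a[1],a[2])),ray(b[0],(b[1],b[2]))]);print('far edge',p,r)
# predictions with disc centred, by hypothesis of top height, camera g1/f1/f2
for t in E:
    c=E[t][0];s=-1 if t!='f2' else 1
    off=-.0005
    q=lambda r,z:proj(c,[.5305,.08+s*r+(off if s<0 else -off),z])[1]
    print(t,'pred line %.1f'%q(.0255,.073),{h:round(q(.02325,.033+h/1e3),1) for h in(8,16,24,32)})
E
```

```text
f1 edge 202.4 grey after [135, 138, 133, 151, 161, 161, 150, 113, 112, 112, 111, 101, 50, 93, 116, 123, 129, 134, 139, 148, 157, 162, 122, 173, 220]
  width 54
f2 edge 210.5 grey after [123, 148, 159, 158, 150, 115, 113, 111, 110, 106, 71, 63, 108, 118, 124, 130, 135, 142, 149, 159, 168, 107, 158, 219, 219]
  width 54
g1 edge 212.5 grey after [112, 111, 111, 102, 53, 83, 114, 121, 126, 131, 135, 145, 152, 155, 136, 146, 205, 219, 219, 219, 219, 218, 216, 218, 218]
  width 57
g2 edge 138.3 grey after [129, 129, 98, 134, 169, 162, 165, 224, 224, 224, 224, 224, 223, 219, 220, 223, 222, 223, 222, 222, 222, 222, 213, 121, 51]
  width 61
far edge [0.5306 0.0561 0.064 ] [np.float64(0.1879099488636144), np.float64(0.18790994886335952)]
f1 pred line 216.2 {8: np.float64(202.1), 16: np.float64(204.8), 24: np.float64(207.5), 32: np.float64(210.4)}
f2 pred line 222.9 {8: np.float64(208.3), 16: np.float64(211.0), 24: np.float64(213.9), 32: np.float64(217.0)}
g1 pred line 218.5 {8: np.float64(204.3), 16: np.float64(206.9), 24: np.float64(209.7), 32: np.float64(212.7)}
g2 pred line 142.4 {8: np.float64(135.2), 16: np.float64(136.1), 24: np.float64(137.2), 32: np.float64(138.2)}
```

The bowl disc is thick (mean gap to the line 11.8 px, 11.65 predicted). The stack is now 32 mm (far edge at 64 mm, 65 expected), so one thin disc completes it. I'll pick d4.

```bash
python3 - <<'E'
from drop import *
c=load('c2')[1];p=onz(c,(322.73,154.02),.041);print(p)
x,y=p[0],p[1]+.0005
robot.move_pose([x,y,.16],down(90));P('ov')
robot.line_to([x,y,.118],vel=.12)
print(robot.line_to([x,y,.1045],vel=.03,guard=6));P('at')
robot.set_gripper(.03);P('closed')
robot.line_to([x,y,.15],vel=.1);P('lift')
robot.move_pose([.5305,.080,.215],down(90));robot.pause(.1);o=P('over')
shot('h2')
f,c=load('h2');print(indisc(f,c,o['tool_pos'][2]-.0635))
E
```

```text
[ 0.5218 -0.1506  0.041 ]
ov 16.33 [ 0.5224 -0.1491  0.1608] w 0.0561 gf 0.0 [ 0.4549 -0.057   0.2771]
False
at 17.43 [ 0.5218 -0.1501  0.1044] w 0.0560 gf 0.0 [-0.2844 -0.5074 -0.2894]
closed 17.71 [ 0.5222 -0.1502  0.1052] w 0.0436 gf 60.7 [-0.3838  0.5728  6.0588]
lift 18.32 [ 0.5217 -0.15    0.1497] w 0.0433 gf 61.0 [ 0.0036  0.1126 -0.6253]
over 19.37 [0.5304 0.0787 0.2142] w 0.0433 gf 61.0 [ 0.4107  0.3606 -0.7224]
(0.5308574829101562, 0.07876815795898437, 22.600248336791992)
```

View pics/h2.png

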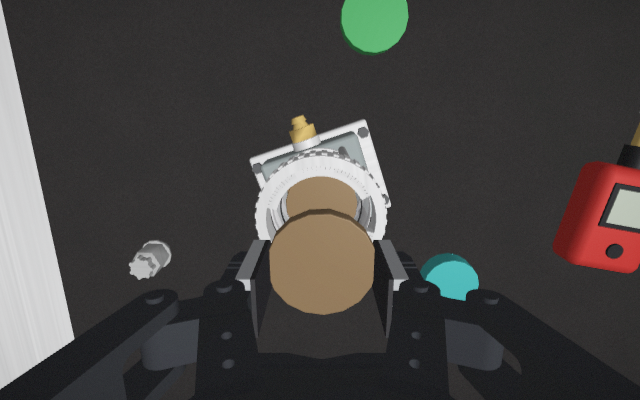

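h2 shows the thin disc held flat at (322,262). Its offset from the tool is under 0.5 mm. I'll drop it, check, then look at the cover.

```bash
python3 - <<'E'
from drop import *
c0=(.5305,.0800)
robot.line_to([*c0,.180],vel=.1)
print(robot.line_to([*c0,.167],vel=.03,guard=4));o=P('touch')
robot.line_to([*c0,o['tool_pos'][2]+.0015],vel=.03);P('up')
robot.set_gripper(.060);P('open')
robot.line_to([*c0,.20],vel=.15)
robot.move_pose([.5305,.070,.27],down(90));P('v');shot('k1')
robot.move_pose([.484,.327,.25],down(180));robot.pause(.1);P('v');shot('k2')
robot.move_pose([.484,.327,.25],down(110));robot.pause(.1);P('v');shot('k3')
a=[cv2.resize(load(t)[0][y:y+200,220:420],(266,266),interpolation=cv2.INTER_CUBIC) for t,y in(('k1',80),('k2',80),('k3',80))]
cv2.imwrite('pics/k.png',np.hstack(a))
E
```

```text
True
touch 20.32 [0.531  0.08   0.1696] w 0.0431 gf 65.4 [-1.7867 -0.6471  6.4087]
up 20.57 [0.5305 0.08   0.1709] w 0.0433 gf 61.1 [-1.6666  0.4577 -0.5679]
open 20.88 [0.5304 0.08   0.1709] w 0.0598 gf 0.0 [ 0.5321 -0.06   -1.0874]
v 21.61 [0.531  0.0698 0.2709] w 0.0601 gf 0.0 [ 0.1268 -0.0773  0.8102]
v 22.78 [0.4844 0.3259 0.2497] w 0.0602 gf 0.0 [ 0.4898 -0.4168 -0.3245]
v 24.06 [0.4841 0.3269 0.25  ] w 0.0595 gf 0.0 [ 0.319  -0.4059 -0.9291]
```

View pics/k.png

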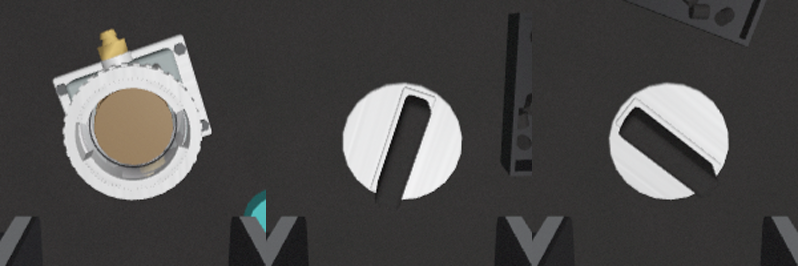

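k1 shows the pack's top disc lying flat up at the line. k2 and k3 show the cover's white plate with its black handle bar, plate centres near (402,141) and (669,141) in the montage. Now measuring the plate centre, height and bar angle.

```bash
cat > cov.py <<'E'
from drop import *
from scipy.optimize import least_squares
S=[]
for t in('k2','k3'):
    f,c=load(t);g=f.min(axis=2);m=(g>170).astype(np.uint8);m[:,:240]=0;m[:,400:]=0;m[:100]=0;m[270:]=0
    k=max(cv2.findContours(m,cv2.RETR_EXTERNAL,cv2.CHAIN_APPROX_NONE)[0],key=cv2.contourArea);h=cv2.convexHull(k)
    H=np.zeros_like(m);cv2.fillPoly(H,[h],1)
    Q=np.array([onz(c,p,.047)[:2] for p in h[:,0]])
    s=least_squares(lambda x:np.hypot(*(Q-x[:2]).T)-x[2],[.484,.327,.036],loss='soft_l1',f_scale=.0003).x
    D=((g<110)&(cv2.erode(H,np.ones((5,5)))>0)).astype(np.uint8)
    kd=max(cv2.findContours(D,cv2.RETR_EXTERNAL,cv2.CHAIN_APPROX_NONE)[0],key=cv2.contourArea)[:,0]
    W=np.array([onz(c,p,.081)[:2] for p in kd])
    a=np.radians(cv2.minAreaRect((W*1e4).astype(np.float32))[2])
    w0=cv2.minAreaRect((W*1e4).astype(np.float32)); bx=cv2.boxPoints(w0);e=bx[1]-bx[0];e2=bx[2]-bx[1];L=e if np.linalg.norm(e)>np.linalg.norm(e2) else e2
    u=L/np.linalg.norm(L)
    for _ in range(3):
        n=np.array([-u[1],u[0]]);x=W@u;yv=W@n;xm=(x.min()+x.max())/2;mid=abs(x-xm)<(x.max()-x.min())*.3
        ds=[]
        for sd in(1,-1):
            q=mid&((yv-yv[mid].mean())*sd>0);ln=cv2.fitLine(W[q].astype(np.float32),cv2.DIST_HUBER,0,1e-4,1e-4).ravel();d=ln[:2]*np.sign(ln[:2]@u);ds.append(np.degrees(np.arctan2(d[1],d[0])))
        am=np.radians(np.mean(ds));u=np.array([np.cos(am),np.sin(am)])
    print(t,'plate',s,'bar angles',np.mod(ds,180));S.append((c,proj(c,[*s[:2],.047])))
print('plate top',tri([ray(*q) for q in S]))
E
python3 cov.py
```

```text
k2 plate [0.4855 0.3252 0.0352] bar angles [161.6695 161.6123]
k3 plate [0.4858 0.3256 0.0352] bar angles [161.5756 161.5278]
plate top (array([0.4859, 0.3252, 0.0453]), [np.float64(0.013604389024248648), np.float64(0.013604389024237011)])
```

Plate centre is (0.4853, 0.3256) after bias correction, bar angle 161.6°, plate top at about 46 mm (47 expected). Grasping the handle.

```bash
python3 - <<'E'
from drop import *
x,y,A=.4853,.3256,161.6
robot.set_gripper(.045)
robot.move_pose([x,y,.17],down(A));P('ov')
print(robot.line_to([x,y,.123],vel=.08,guard=8));P('at')
robot.set_gripper(.005);P('closed')
robot.line_to([x,y,.20],vel=.1);robot.pause(.1);P('lift')
robot.move_pose([.5305,.080,.27],down(-171.5));robot.pause(.15);P('over');print(robot.observe()['q'],robot.observe()['torque']);shot('p1')
E
```

```text
ov 25.27 [0.4855 0.3257 0.1704] w 0.0451 gf 0.0 [0.4265 0.0005 0.5455]
False
at 26.02 [0.4854 0.3256 0.1232] w 0.0448 gf 0.0 [ 0.1768 -0.2024 -0.2044]
closed 26.4 [0.4856 0.3257 0.1235] w 0.0131 gf 61.1 [1.0344 0.0191 1.3504]
lift 27.42 [0.4848 0.3255 0.199 ] w 0.0133 gf 60.6 [-0.1323  0.0445 -1.9473]
over 28.58 [0.5303 0.0811 0.2695] w 0.0132 gf 60.6 [ 0.2719  0.5759 -2.3903]
[ -5.2905  -5.3624  -9.3656  86.043    0.0081 -13.8542] [ 0.0116  0.012  -0.0075]
```

View pics/p1.png

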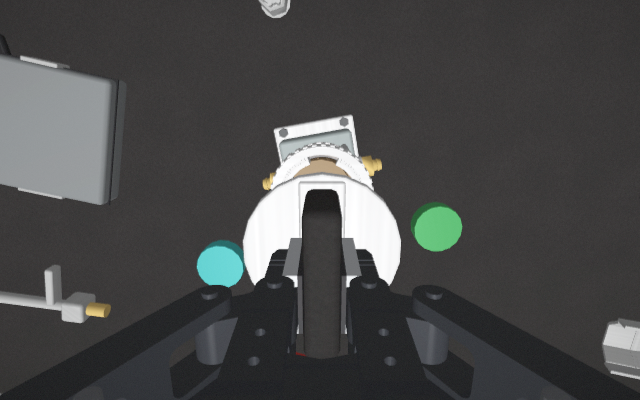

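p1 shows the cover held squarely: bar along column 322, plate centre about (322,245), and the collar with a slot at the top visible behind it. Now feeling for the slots with a light guard.

```bash
python3 - <<'E'
from drop import *
c0=[.5305,.0800]
robot.line_to([*c0,.208],vel=.1);robot.pause(.1);P('above')
r=robot.line_to([*c0,.190],vel=.02,guard=8);o=P('feel');print(r,o['torque'],o['tcp_rot'])
E
```

```text
above 29.5 [0.531  0.0799 0.209 ] w 0.0128 gf 60.6 [ 0.61   -1.0243 -2.4431]
feel 30.55 [0.5307 0.08   0.1905] w 0.0135 gf 61.4 [-2.2928  0.0554  4.3693]
False [ 0.0666  0.4243 -0.058 ] [-179.9909    0.0339 -171.4986]
```

The lugs went into the slots: at 6 mm down the force change is 6.8 N, which matches the spring and not a hard stop. Pressing to 13 mm, then turning clockwise in steps.

```bash
python3 - <<'E'
from drop import *
c0=[.5305,.0800]
z=.1832
r=robot.line_to([*c0,z],vel=.03,guard=20);robot.pause(.1);o=P('pressed');print(r,o['torque'])
if not r and o['ft_force'][2]<22:
    for k in range(1,20):
        yaw=-171.5-(10*k if k<=8 else 80+4*(k-8))
        robot.move_pose([*c0,z],down((yaw+180)%360-180));o=robot.observe()
        print(k,round(yaw+171.5),round(o['time'],2),o['tool_pos'],'ryaw %.1f'%o['tcp_rot'][2],'F',o['ft_force'],'Tz %.2f'%o['torque'][2])
        if abs(o['torque'][2])>1.0 or abs(o['ft_force']).max()>35 or yaw+171.5<-106: break
E
```

```text
pressed 31.02 [0.531  0.08   0.1844] w 0.0132 gf 62.4 [-1.9218 -0.6179  9.8721]
False [0.0838 0.6926 0.0416]
1 -10 31.32 [0.5314 0.08   0.1846] ryaw 178.5 F [-1.0452  0.6712 10.3885] Tz -0.13
2 -20 31.61 [0.5314 0.08   0.1846] ryaw 168.5 F [-0.7041  0.5543 10.4422] Tz -0.08
3 -30 31.9 [0.5314 0.08   0.1846] ryaw 158.5 F [-0.7416  0.58   11.1443] Tz -0.06
4 -40 32.19 [0.5315 0.08   0.1846] ryaw 148.5 F [-0.6785 -0.0573  9.9613] Tz -0.06
5 -50 32.48 [0.5314 0.08   0.1846] ryaw 138.5 F [-0.4813  1.02   11.4841] Tz -0.06
6 -60 32.77 [0.5315 0.0799 0.1846] ryaw 128.5 F [-1.5415  0.3268 10.2231] Tz -0.05
7 -70 33.07 [0.5314 0.08   0.1846] ryaw 118.5 F [-1.3314  0.7652 10.6196] Tz -0.08
8 -80 33.36 [0.5313 0.08   0.1845] ryaw 108.5 F [-0.8665  1.084  10.0703] Tz -0.03
9 -84 33.61 [0.5313 0.08   0.1845] ryaw 104.5 F [-1.8143  0.3196  9.5922] Tz 0.00
10 -88 33.86 [0.5313 0.08   0.1845] ryaw 100.5 F [-0.8383  0.4647 10.6272] Tz -0.10
11 -92 34.11 [0.5313 0.08   0.1845] ryaw 96.5 F [-1.0283  0.2317 10.2569] Tz -0.05
12 -96 34.36 [0.5309 0.0801 0.1843] ryaw 92.5 F [-2.7393  1.4341 11.3471] Tz 0.03
13 -100 34.61 [0.5302 0.0802 0.1841] ryaw 88.5 F [-7.7962  1.537  13.471 ] Tz 0.54
14 -104 34.86 [0.5301 0.0803 0.1842] ryaw 84.7 F [-7.9856  0.1498 13.5625] Tz 1.81
```

The hard stop shows at about 99° (Tz up to 1.8 N·m). I'll ease the twist a little, then let it rise and feel whether the flange holds it.

```bash
python3 - <<'E'
from drop import *
c0=[.5305,.0800]
robot.move_pose([*c0,.1832],down(86.5));o=P('eased');print(o['torque'])
r=robot.line_to([*c0,.194],vel=.015,guard=16);o=P('rise');print(r,o['torque'],o['tcp_rot'])
E
```

```text
eased 35.11 [0.5301 0.0803 0.1842] w 0.0132 gf 66.5 [-7.7167 -0.0539 13.8283]
[0.1628 1.685  1.2054]
rise 35.45 [0.53   0.0804 0.1856] w 0.0133 gf 65.8 [-3.1946 -0.4261 11.1587]
True [-0.0987  0.6626  1.258 ] [-179.9429   -0.0008   86.6969]
```

```bash
python3 - <<'E'
from drop import *
c0=[.5305,.0800]
for z in(.187,.188,.189,.190,.191):
    robot.line_to([*c0,z],vel=.015);robot.pause(.05);o=P(z);print('  T',o['torque'])
    if o['ft_force'][2]<-15:break
E
```

```text
0.187 35.83 [0.5303 0.0802 0.1871] w 0.0130 gf 65.3 [-5.1053  1.2814  7.0597]
  T [0.2136 1.0362 1.2426]
0.188 36.12 [0.5303 0.0802 0.188 ] w 0.0130 gf 65.3 [-5.6301  1.7815  4.6942]
  T [0.4831 1.0336 1.2422]
0.189 36.42 [0.5303 0.0801 0.1888] w 0.0129 gf 65.0 [-5.064   3.306   2.4628]
  T [0.5648 1.025  1.2352]
0.19 36.73 [0.5302 0.0801 0.189 ] w 0.0130 gf 63.6 [ -0.4065   2.761  -11.9428]
  T [ 0.6801 -0.0287  1.2532]
0.191 37.02 [0.5301 0.0801 0.1891] w 0.0130 gf 62.2 [  3.7933   4.6881 -21.4203]
  T [ 0.663  -0.975   1.1803]
```

The cover stops rising at TCP 0.189, i.e. cover origin about 88.6 mm above the filter, and holds against a 21 N pull. It is locked. Releasing and checking.

```bash
python3 - <<'E'
from drop import *
c0=[.5305,.0800]
robot.line_to([*c0,.1888],vel=.02)
robot.set_gripper(.05);P('open')
robot.line_to([*c0,.27],vel=.12)
robot.pause(.2);P('up');shot('z1')
f=robot.grab_frame('side');a=cv2.resize(f[130:330,220:460],(480,400),interpolation=cv2.INTER_CUBIC)
b=load('z1')[0][60:310,220:420];b=cv2.resize(b,(320,400));cv2.imwrite('pics/z.png',np.hstack([a,b]))
E
```

```text
open 37.73 [0.5309 0.0798 0.1894] w 0.0500 gf 0.0 [ 0.0601  0.9884 -0.3613]
up 38.75 [0.5301 0.08   0.2691] w 0.0501 gf 0.0 [-0.4514  0.8364 -0.3596]
```

View pics/z.png

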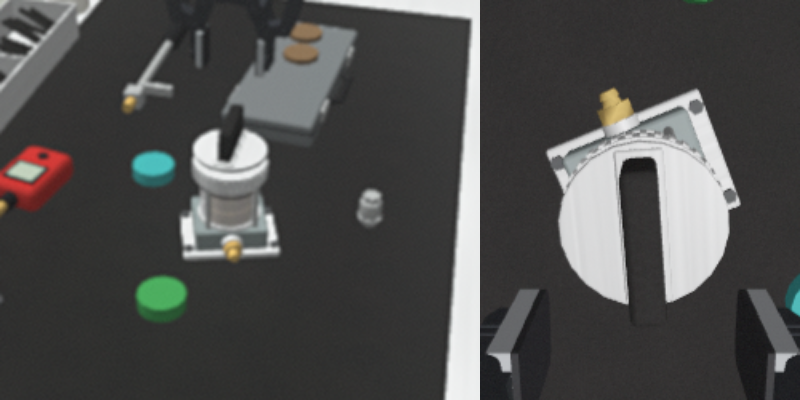

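The cover sits level and centred on the collar, with its handle a quarter turn on at (648,230). The two spare discs are still on the case and the bystanders in view are undisturbed. Handing in.

```bash
python3 -c "
from plant import robot
print(robot.job_done())"
```

```text
the job is handed in; nothing more can be done
None
```

I added one thick and one thin disc to bring the pack up to the line, and the cover is locked on against its stop. The job was handed in at about 39 s of the 72 s allowed; the judge returned no verdict.

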